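# Sticker two short boards for drying

## Task

Stack the two boards to dry on the green bearers: lay the dark board flat across both bearers, centred on them, then one loose sticker across it straight above each bearer (either sticker on either bearer), then the pale board on the stickers, straight above the dark one. Finish by standing the iron weight upright on the middle of the pale board. Leave the wax tin where it is.

Things in the scene. Friction and masses are not known exactly. Their poses are not given: they have to be found in the camera images.
- bearer_near: Green-painted wooden bearer, a bar 30 (x) x 80 (y) x 28 (z) mm, fixed, standing on a thin plywood sheet 230 x 80 x 6 mm that lies on the bench; the one of the pair nearer the robot. Origin at the centre of its underside (6 mm above the bench), so its top face is at z = 28 mm in its frame. y runs along the bar; +x points to the other bearer.
- bearer_far: The second green bearer, same size and axes, on the same plywood sheet, parallel to the first, its centre 110 to 130 mm further along the first one's +x (so -x points to the first). Origin at the centre of its underside.
- dark_board: Dark brown walnut board, 220 (x) x 56 (y) x 22 (z) mm, about 0.18 kg, lying flat and loose on the bench. Origin at the centre of its underside, x along its length. Either end may point either way. It goes at the bottom of the stack.
- pale_board: Pale pine board, 220 (x) x 56 (y) x 18 (z) mm, about 0.11 kg, lying flat and loose on the bench. Origin at the centre of its underside, x along its length. Either end may point either way. It goes on top of the stickers.
- blue_sticker: Blue-painted sticker (spacer stick), 20 (x) x 80 (y) x 20 (z) mm, about 25 g, lying loose on the bench. Origin at the centre of its underside, y along its length. Its ends are alike.
- white_sticker: White-painted sticker (spacer stick), 20 (x) x 80 (y) x 20 (z) mm, about 20 g, lying loose on the bench. Origin at the centre of its underside, y along its length. Its ends are alike.
- weight: Dark iron weight, about 0.65 kg, standing loose on the bench: a cylinder 52 mm across and 44 mm high with a round knob on top. Origin at the centre of its underside, z up. The knob's neck (18 mm across) is at 52 mm, its grip (26 mm across) reaches from 57 to 68 mm, the whole is 72 mm high.
- wax_tin: Round yellow wax tin with a grey steel lid (all one sees from straight above), 67 mm across, 34 mm high, loose on the bench among the work; to be left alone. Origin at the centre of its underside. (A glue bottle, 158 mm high, and a hand plane stand further off, clear of the work.)
Mind the look-alikes: they are no part of the job. Several things have the shape of the white_sticker; the one meant has the colours described above.

How it is judged (in metres and radians):
On the way, in this order (a step that is already met when the one before it is completed fails the run):
1. the dark board lies across both bearers, centred (x of dark_board in the frame of bearer_near between 0.04 and 0.08 m and y of dark_board in the frame of bearer_near between -0.015 and 0.015 m and z of dark_board in the frame of bearer_near between 0.023 and 0.033 m and x of dark_board in the frame of bearer_far between -0.08 and -0.04 m and y of dark_board in the frame of bearer_far between -0.015 and 0.015 m and z of dark_board in the frame of bearer_far between 0.023 and 0.033 m and angle between the x axis of dark_board and the x axis of bearer_near, either way round below 0.14 rad), for 0.2 s.
2. one sticker lies across the dark board above each bearer (all of step 1 and ((x of blue_sticker in the frame of bearer_near between -0.012 and 0.012 m and y of blue_sticker in the frame of bearer_near between -0.015 and 0.015 m and z of blue_sticker in the frame of bearer_near between 0.045 and 0.055 m and angle between the y axis of blue_sticker and the y axis of bearer_near, either way round below 0.14 rad and x of white_sticker in the frame of bearer_far between -0.012 and 0.012 m and y of white_sticker in the frame of bearer_far between -0.015 and 0.015 m and z of white_sticker in the frame of bearer_far between 0.045 and 0.055 m and angle between the y axis of white_sticker and the y axis of bearer_far, either way round below 0.14 rad) or (x of white_sticker in the frame of bearer_near between -0.012 and 0.012 m and y of white_sticker in the frame of bearer_near between -0.015 and 0.015 m and z of white_sticker in the frame of bearer_near between 0.045 and 0.055 m and angle between the y axis of white_sticker and the y axis of bearer_near, either way round below 0.14 rad and x of blue_sticker in the frame of bearer_far between -0.012 and 0.012 m and y of blue_sticker in the frame of bearer_far between -0.015 and 0.015 m and z of blue_sticker in the frame of bearer_far between 0.045 and 0.055 m and angle between the y axis of blue_sticker and the y axis of bearer_far, either way round below 0.14 rad))), for 0.2 s.
3. the pale board lies on the stickers, straight above the dark board (all of step 2 and x of pale_board in the frame of dark_board between -0.015 and 0.015 m and y of pale_board in the frame of dark_board between -0.015 and 0.015 m and z of pale_board in the frame of dark_board between 0.037 and 0.047 m and angle between the x axis of pale_board and the x axis of dark_board, either way round below 0.14 rad), for 0.2 s.
4. the weight stands on the middle of the pale board (all of step 3 and x of weight in the frame of pale_board between -0.015 and 0.015 m and y of weight in the frame of pale_board between -0.015 and 0.015 m and z of weight in the frame of pale_board between 0.013 and 0.023 m and angle between weight's own z axis and vertical below 0.1 rad), for 0.2 s.
At the end, for the whole second after the job is handed in: Dark board on both bearers, sticker above each bearer, pale board on the stickers above the dark one, weight upright on its middle: each within 15 mm of its true place along and across (stickers 12 mm along the board) and 8 degrees in line; all released and at rest (all of step 4 and linear speed of each of dark_board, pale_board, blue_sticker, white_sticker, weight below 0.02 m/s and contact force between each of dark_board, pale_board, blue_sticker, white_sticker, weight and the fingers below 0.1 N); the robot touches nothing.
It fails at once if the wax tin is knocked over or shifted by more than 25 mm (distance of wax_tin from where it was at the start of the episode above 0.025 m or angle between wax_tin's own z axis and vertical above 0.4 rad).
It also fails if it takes over 136 s, if anything falls off the work surface, if the arm or the gripper's body presses on something with over 40 N, if the wrist force passes 120 N, or if a joint passes its speed limit or range.

## Robot

A 6-joint arm with a two-finger parallel gripper is mounted at the origin on the work surface. World frame = base frame: x ahead of the robot, y to its left, z up, the work surface at z = 0. Lengths are in m, angles in degrees, forces in N, time in s.
With the tool pointing down it reaches from about 0.375 to 0.9 m from the base axis. Payload 3.1 kg.
Tool frame: the origin (TCP) lies between the finger pads; the fingertips stand 19 mm ahead of it and the grasp point (between the pads) is the TCP; z points along the fingers, x is the direction in which the jaws open and shut, and the axes are right-handed (so a half turn about z gives the same grasp; the last joint's range is limited). The gripper opens to 87 mm and grips with 3 to 60 N. Pads are 19 mm wide; open, the fingers measure 117 mm over their backs; the gripper's body (75 mm by 190 mm) begins 51 mm behind the grasp point.
Start: joints at [-82.878, 30.224, 82.088, -0, 67.689, -10.227], TCP at [0.186, -0.597, 0.242] pointing down, gripper open.
Joint ranges: [-176.69, 176.69], [-43.24, 126.21], [12.49, 139.97], [-82, 262], [0, 151.66], [-163.58, 163.58]. Speed limits (degrees/s): [159.86, 159.86, 180, 180, 180, 180].

## Interface

Orientations are given as a 3x3 rotation matrix whose columns are the frame's x, y, z axes.
In Python, from rig import read_state, capture, camera_info, hand_in, spot_in, silhouettes gives the robot as it stands.
- The arm moves only by the shell command python3 -m jog 'ROWS'. ROWS is text: rows parted by semicolons, each of 7 numbers parted by spaces: the shift along the tool's x, y, z in m, then the turn, a rotation vector about the tool's x, y, z in degrees, then the opening, from 0 (shut) to 1 (fully open). A call has 1 to 8 rows; each row is the pose to reach, as a shift and turn from the pose commanded when the call began, along the tool's axes at that moment; what a row does not reach only later rows make up. A row lasts 1/8 s, in which the tool goes at most 62.5 mm and 10.7 degrees, less where a joint would pass 70% of its speed; a pose out of reach is approached as far as the arm can. A call with a gripper value outside its range is refused whole. The fingers move at their own pace and stop on an object; the grip force is fixed at half the most. Time passes only in rows, so rows that repeat a pose let the fingers close. It gives the time, the measured TCP pose, the force and the opening at its end, in the units of the state.
- read_state(): the state, without advancing time (a new reading comes with each control period).
- capture(name): name is "scene" or "top"; returns (picture, depth): 400x640x3 uint8, red, green, blue; 400x640 float32, m along the optical axis (not along the pixel's ray), 0 where there is no reading.
- camera_info(name): a dict with "vfov" (degrees; the focal length in pixels is half the picture's height over the tangent of half this angle, whatever the lens; pixels are square), "cx", "cy" (the principal point, pixels), "dist" ([k1, k2, p1, p2, k3] as OpenCV has them; the pictures are not rectified), "R" (3x3) and "t" (3): a world point X has camera coordinates R X + t. Camera axes: x right, y down, z forward; pixel columns grow to the right and rows downward; lengths in m; the calibration is good to about 2 mm. A picture is of the moment at which its call begins. camera_info takes no time and is no camera call.
- hand_in(): hands the job in, once; it reports no verdict.
Trained networks look in the newest picture that a camera, given by its name, has taken for a name from the list of things; names that differ only in an ending like _2 or _b are one class to them, and where a whole thing is asked for, a point or a joint stands for the part that bears it (a point fixed in the world has none). Each returns a list of dicts, best first, with "score" (0 to 1); they miss things now and then, are a little off and sometimes report something else, mostly with a low value. They report only what shows in the picture. A call takes as long as a camera call. They do not tell look-alikes from the thing itself.
- spot_in(label, camera): "centre" ([x, y, z] in m, in world coordinates, good to about 4 mm: the middle of the surface that is visible of it).
- silhouettes(label, camera): "region" (400x640 bool, what is visible of it).
The state is a dict: "time_s": time; "joint_positions": joint angles; "qvel": joint speeds; "tau": joint torques, N m; "position": TCP position; "tcp_rot": TCP orientation; "force": force on the tool from outside, world axes, zero at the start; "moment": the same for the moment, N m; "opening": opening from 0.0 (shut) to 1.0 (fully open).
Only numpy, scipy, OpenCV 4.12 (cv2) and the standard library are available. Lean on these libraries where they do the work, as an engineer would, in place of code of your own. Each camera call takes 0.05 s, during which the arm holds its last target.

## Working session

There is one attempt and no reset: what is moved stays moved. The work goes in short steps, Python scripts to look and compute and a shell command to move; the robot and the scene stay as the last step left them, time stands still between calls to the robot, and variables do not carry over. Pictures are saved under pics/ and viewed, and the job is handed in when it is done.

```bash
ls; mkdir -p pics; python3 - <<'E'
from rig import *
import cv2
s=read_state(); print(s)
for n in ("scene","top"):
    im,d=capture(n); cv2.imwrite(f"pics/{n}0.png",im[:,:,::-1]); print(n,camera_info(n))
E
```

```text
pics
{'time_s': 0.0, 'joint_positions': array([-8.28760992e+01,  3.02792726e+01,  8.21555836e+01, -2.36776481e-03,
        6.76892883e+01, -1.02292298e+01]), 'qvel': array([-0.03372195, -0.05666163,  0.00079758,  0.03423426,  0.09075674,
       -0.10572238]), 'tau': array([-4.21809646e-04, -4.40043819e+01, -1.76594514e+01,  6.32961025e-02,
        5.82491979e-02, -1.68485476e-04]), 'position': array([ 0.18632327, -0.5958603 ,  0.24057276]), 'tcp_rot': array([[ 2.98274786e-01, -9.54479994e-01, -3.06644176e-04],
       [-9.54477646e-01, -2.98274741e-01,  2.14526026e-03],
       [-2.13907222e-03, -3.47192034e-04, -9.99997652e-01]]), 'force': array([-0.09790944, -0.10519598,  0.98967911]), 'moment': array([-0.01849041,  0.06240174, -0.03195713]), 'opening': 1.0035727594766561}
scene {'vfov': 44.657061678896454, 'cx': 320.7333449932216, 'cy': 196.09198977264361, 'dist': array([-0.06147153,  0.        ,  0.        ,  0.        ,  0.        ]), 'R': array([[ 0.75804321,  0.65201665,  0.01564524],
       [ 0.56944695, -0.64997085, -0.50325746],
       [-0.31796329,  0.39040003, -0.86399488]]), 't': array([-0.42571979, -0.28524233,  1.57177204])}
top {'vfov': 43.81421145367891, 'cx': 315.2951231469593, 'cy': 200.6038656050051, 'dist': array([0.0294777, 0.       , 0.       , 0.       , 0.       ]), 'R': array([[-0.0223614 , -0.99969545, -0.01043907],
       [-0.98444678,  0.02383788, -0.17405828],
       [ 0.17425411,  0.00638452, -0.98468002]]), 't': array([0.01295617, 0.57102296, 1.10029143])}
```

View pics/scene0.png

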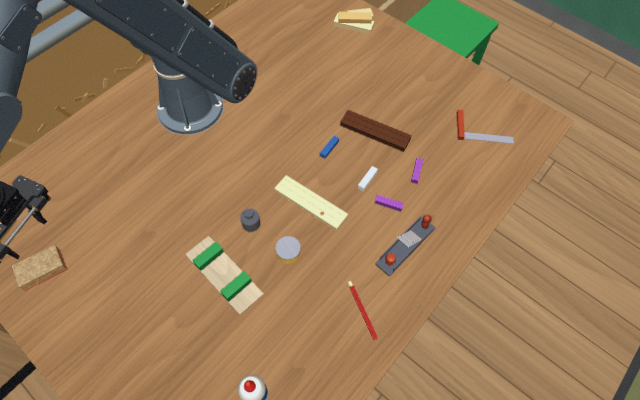

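View pics/top0.png

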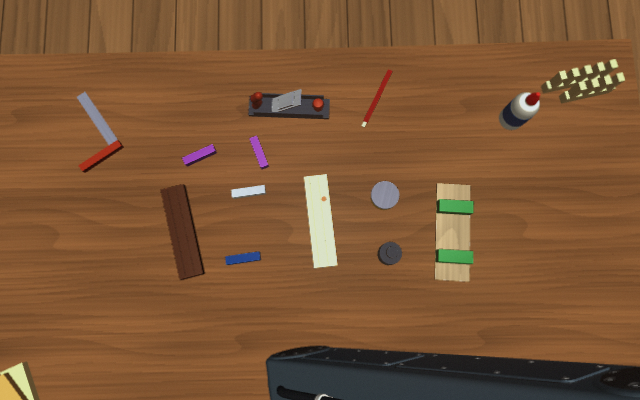

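```bash
cat > h.py <<'E'
import numpy as np, cv2
from rig import *
def K(name):
    c=camera_info(name); f=200/np.tan(np.radians(c['vfov']/2))
    return c,np.array([[f,0,c['cx']],[0,f,c['cy']],[0,0,1.]])
def world(name,d,mask):
    c,k=K(name); v,u=np.nonzero(mask&(d>0))
    p=cv2.undistortPoints(np.stack([u,v],1).astype(float).reshape(-1,1,2),k,c['dist']).reshape(-1,2)
    z=d[v,u][:,None]; X=np.hstack([p*z,z])
    return (X-c['t'])@c['R'], u,v
def project(name,P):
    c,k=K(name); return cv2.projectPoints(np.atleast_2d(P).astype(float),cv2.Rodrigues(c['R'])[0],c['t'],k,c['dist'])[0].reshape(-1,2)
def plane(name,mask,z):
    # intersect rays with plane z
    c,k=K(name); v,u=np.nonzero(mask)
    p=cv2.undistortPoints(np.stack([u,v],1).astype(float).reshape(-1,1,2),k,c['dist']).reshape(-1,2)
    r=np.hstack([p,np.ones((len(p),1))])@c['R']; o=-c['R'].T@c['t']
    return o+r*((z-o[2])/r[:,2])[:,None]
def rect(P):
    (c,(w,h),a)=cv2.minAreaRect(P[:,:2].astype(np.float32))
    if w<h: w,h,a=h,w,a+90
    return np.array(c),w,h,(a+90)%180-90   # long side angle from world x
def top(name,d,mask,ztop,tol=.006):
    X,u,v=world(name,d,mask); zc=np.percentile(X[:,2],[5,50,95])
    s=abs(X[:,2]-ztop)<tol
    return rect(X[s]),s.sum(),zc,np.median(X[s],0)
E
python3 - <<'E'
from h import *
for n in ("top","scene"):
    im,d=capture(n)
    for l,z in (("bearer_near",.034),("dark_board",.022),("pale_board",.018),("blue_sticker",.02),("white_sticker",.02),("weight",.07),("wax_tin",.034)):
        for s in silhouettes(l,n)[:4]:
            m=s['region']; 
            if m.sum()<5: continue
            v,u=np.nonzero(m)
            try:
                r=top(n,d,m,z); print(n,l,round(s['score'],2),'px',int(u.mean()),int(v.mean()),'c',r[0][0].round(4),np.round(r[0][1:],4),r[1],r[2].round(4))
            except Exception as e: print(n,l,s['score'],'px',int(u.mean()),int(v.mean()),e)
E
```

```text
top bearer_near 0.8 px 454 255 c [ 0.4382 -0.3168] [7.95000e-02 2.99000e-02 8.52337e+01] 462 [0.0227 0.0335 0.0376]
top dark_board 0.68 px 182 231 c [0.5131 0.3166] [ 0.2205  0.0594 13.2812] 2286 [0.0152 0.0218 0.0255]
top pale_board 0.82 px 320 221 c [ 0.5307 -0.0106] [0.2201 0.0557 5.1554] 2150 [0.0115 0.0178 0.0215]
top white_sticker 0.79 px 199 154 c [0.6972 0.2788] [ 8.00000e-02  2.22000e-02 -6.47398e+01] 280 [0.0032 0.0194 0.0233]
top white_sticker 0.68 px 248 191 c [0.6042 0.1596] [ 8.00000e-02  2.14000e-02 -8.33414e+01] 287 [0.0027 0.0198 0.0234]
top white_sticker 0.5 px 259 152 c [0.7002 0.133 ] [7.95000e-02 1.83000e-02 1.91367e+01] 218 [0.016  0.0199 0.0242]
top weight 0.73 px 389 252 c [ 0.4476 -0.168 ] [2.48000e-02 2.24000e-02 8.89499e+01] 101 [0.0271 0.0458 0.0702]
top wax_tin 0.65 px 384 194 c [ 0.5842 -0.1633] [ 0.0649  0.0643 44.7857] 605 [0.0289 0.0339 0.0378]
scene bearer_near 0.82 px 207 255 c [ 0.4372 -0.3152] [8.04000e-02 3.40000e-02 8.35545e+01] 320 [0.0169 0.0332 0.038 ]
scene bearer_near 0.74 px 366 179 c [0. 0.] [0. 0. 0.] 0 [0.0135 0.0198 0.0237]
scene beare
[... 419 characters left out ...]
c [0.4463 0.1735] [ 8.31000e-02  2.20000e-02 -8.37348e+01] 161 [0.0012 0.0183 0.0235]
scene white_sticker 0.72 px 416 169 c [0.6983 0.2791] [ 8.51000e-02  2.01000e-02 -6.60589e+01] 160 [-0.0019  0.0183  0.0242]
scene white_sticker 0.6 px 366 179 c [0.6045 0.1587] [ 8.17000e-02  2.04000e-02 -8.39315e+01] 157 [0.0054 0.0192 0.0236]
scene white_sticker 0.57 px 388 203 c [0.7016 0.1337] [ 0.0793  0.0222 17.9133] 188 [0.0048 0.0189 0.0239]
scene weight 0.68 px 249 220 c [ 0.4496 -0.1692] [2.30000e-02 2.19000e-02 7.77815e+01] 62 [0.0026 0.0436 0.0699]
scene weight 0.3 px 235 286 c [0. 0.] [0. 0. 0.] 0 [0.0137 0.0336 0.038 ]
scene wax_tin 0.55 px 287 249 c [ 0.5846 -0.165 ] [  0.0659   0.0639 -47.9859] 444 [0.0115 0.0332 0.0374]
  return _methods._mean(a, axis=axis, dtype=dtype,
  ret = um.true_divide(
```

Candidates (top camera): white_sticker (248,191) white; look-alikes in purple at (199,154) and (259,152). Blue is at (243,258). I'll choose white (248,191); next come a close crop and the bearers by colour.

```bash
python3 - <<'E'
from h import *
im,d=capture("top")
cv2.imwrite("pics/crop1.png",cv2.resize(im[130:300,150:290,::-1],None,fx=4,fy=3.5,interpolation=cv2.INTER_CUBIC))
for n in("top","scene"):
    if n!="top": im,d=capture(n)
    hsv=cv2.cvtColor(im,cv2.COLOR_RGB2HSV)
    for nm,lo,hi in(("green",(50,100,50),(75,255,255)),("blue",(100,130,60),(125,255,255))):
        m=cv2.inRange(hsv,lo,hi); k,lab,st,ce=cv2.connectedComponentsWithStats(m)
        for i in range(1,k):
            if 100<st[i,4]<1200:
                r=top(n,d,lab==i,.034 if nm=="green" else .02); print(n,nm,ce[i].round(),r[0][0].round(4),np.round(r[0][1:],4),r[1],r[2].round(4))
E
```

```text
top green [455. 206.] [ 0.5539 -0.3266] [7.87000e-02 3.00000e-02 8.49944e+01] 414 [0.03   0.0339 0.0377]
top green [455. 256.] [ 0.4378 -0.3174] [7.92000e-02 2.90000e-02 8.54445e+01] 440 [0.0295 0.0336 0.0375]
top blue [242. 258.] [0.4457 0.1727] [ 7.8300e-02  1.9300e-02 -8.3558e+01] 274 [0.0162 0.0196 0.0237]
scene green [599.  11.] [0. 0.] [0. 0. 0.] 0 [-0.6245 -0.5614 -0.5012]
scene green [633.  10.] [0. 0.] [0. 0. 0.] 0 [-0.5259 -0.4611 -0.4184]
scene green [626.  27.] [0. 0.] [0. 0. 0.] 0 [-0.6158 -0.5747 -0.5151]
scene green [208. 256.] [ 0.4383 -0.3163] [7.86000e-02 2.95000e-02 8.53621e+01] 309 [0.0175 0.0337 0.0382]
scene green [236. 286.] [ 0.5543 -0.327 ] [7.7400e-02 3.1300e-02 8.6455e+01] 341 [0.0195 0.0336 0.0381]
scene blue [329. 146.] [0.4457 0.1735] [ 8.10000e-02  2.07000e-02 -8.31849e+01] 142 [0.0131 0.0196 0.0247]
  return _methods._mean(a, axis=axis, dtype=dtype,
  ret = um.true_divide(
```

View pics/crop1.png

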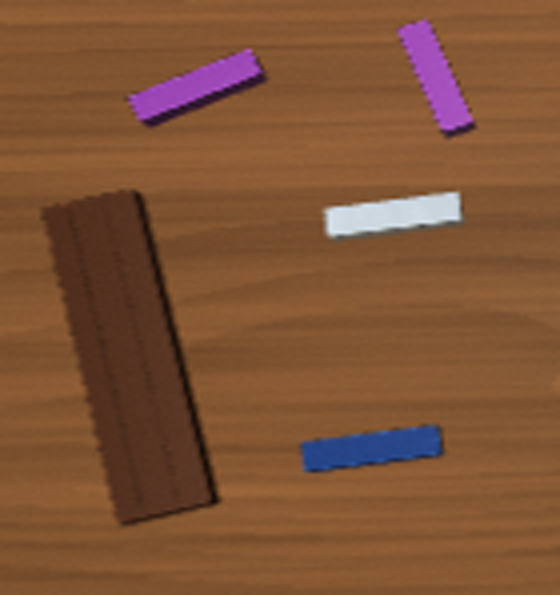

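White is at crop (392,215), blue at (370,448), and the purple look-alikes are at the top, so the choice stands. Stack centre ≈ (0.496,-0.322), yaw −4.8°. Both cameras agree, and the bearer spacing of 116 mm fits.

```bash
cat > to.py <<'E'
import sys,numpy as np
from scipy.spatial.transform import Rotation as R
from rig import read_state
# usage: to.py x y z yaw(jaw axis, mod 180 -> nearest unless 'f')
x,y,z,yaw=map(float,sys.argv[1:5]); s=read_state()
T=np.array(s['tcp_rot']);p=np.array(s['position'])
cur=np.degrees(np.arctan2(T[1,0],T[0,0]))
d=(yaw-cur+90)%180-90
if len(sys.argv)>5: d=(yaw-cur+180)%360-180
c,sn=np.cos(np.radians(cur+d)),np.sin(np.radians(cur+d))
G=np.array([[c,sn,0],[sn,-c,0],[0,0,-1]])
print('t',round(s['time_s'],2),'pos',p.round(4),'yaw',cur.round(2),'q1,q6',s['joint_positions'][[0,5]].round(1),'F',s['force'].round(1),'op',round(s['opening'],3))
print('shift',(T.T@(np.array([x,y,z])-p)).round(4),'turn',np.degrees(R.from_matrix(T.T@G).as_rotvec()).round(2))
E
python3 to.py 0.52 -0.05 0.2 -76.4; python3 to.py 0.5125 0.3166 0.12 -76.4
```

```text
t 1.0 pos [ 0.1864 -0.5965  0.2416] yaw -72.65 q1,q6 [-82.9 -10.2] F [-0.4 -0.3  0.2] op 0.999
shift [-0.4222 -0.4814  0.0416] turn [-0.   -0.    3.75]
t 1.0 pos [ 0.1864 -0.5965  0.2416] yaw -72.65 q1,q6 [-82.9 -10.2] F [-0.4 -0.3  0.2] op 0.999
shift [-0.7744 -0.5835  0.1215] turn [-0.   -0.    3.75]
```

```bash
python3 -m jog '-0.422 -0.481 0.041 0 0 3.75 1;-0.422 -0.481 0.041 0 0 3.75 1;-0.422 -0.481 0.041 0 0 3.75 1;-0.422 -0.481 0.041 0 0 3.75 1;-0.422 -0.481 0.041 0 0 3.75 1;-0.422 -0.481 0.041 0 0 3.75 1;-0.422 -0.481 0.041 0 0 3.75 1;-0.422 -0.481 0.041 0 0 3.75 1'; python3 to.py 0.5125 0.3166 0.12 -76.4
```

```text
time_s: 2.0
position: [0.4474, -0.1691, 0.2098]
tcp_rot: [[0.235, -0.972, 0.001], [-0.972, -0.235, -0.001], [0.001, -0.001, -1.0]]
force: [0.8, -0.8, -0.1]
opening: 0.997
t 2.0 pos [ 0.4474 -0.1691  0.2098] yaw -76.42 q1,q6 [-34.1  42.3] F [ 0.8 -0.8 -0.1] op 0.997
shift [-0.4569 -0.1772  0.0895] turn [-0.06 -0.06 -0.02]
```

```bash
python3 -m jog '-0.457 -0.177 0.089 0 0 0 1;-0.457 -0.177 0.089 0 0 0 1;-0.457 -0.177 0.089 0 0 0 1;-0.457 -0.177 0.089 0 0 0 1;-0.457 -0.177 0.089 0 0 0 1;-0.457 -0.177 0.089 0 0 0 1;-0.457 -0.177 0.089 0 0 0 1;-0.457 -0.177 0.089 0 0 0 1'; python3 to.py 0.5125 0.3166 0.12 -76.4
```

```text
time_s: 3.0
position: [0.5112, 0.3175, 0.1203]
tcp_rot: [[0.236, -0.972, 0.001], [-0.972, -0.236, 0.0], [0.0, -0.001, -1.0]]
force: [-0.2, -0.2, -0.2]
opening: 1.0
t 3.0 pos [0.5112 0.3175 0.1203] yaw -76.37 q1,q6 [21.2 97.6] F [-0.2 -0.2 -0.2] op 1.0
shift [ 0.0012 -0.001   0.0003] turn [-0.05 -0.    0.03]
```

```bash
python3 -m jog '0.001 -0.001 0.05 0 0 0 1;0.001 -0.001 0.08 0 0 0 1;0.001 -0.001 0.097 0 0 0 1;0.001 -0.001 0.097 0 0 0 1;0.001 -0.001 0.097 0 0 0 0.4;0.001 -0.001 0.097 0 0 0 0.4;0.001 -0.001 0.097 0 0 0 0.4;0.001 -0.001 0.097 0 0 0 0.4'; python3 to.py 0.5125 0.3166 0.12 -76.4
```

```text
time_s: 4.0
position: [0.5125, 0.3149, 0.0243]
tcp_rot: [[0.235, -0.972, 0.001], [-0.972, -0.235, 0.001], [-0.001, -0.001, -1.0]]
force: [-0.5, 1.0, 3.3]
opening: 0.643
t 4.0 pos [0.5125 0.3149 0.0243] yaw -76.43 q1,q6 [20.9 97.3] F [-0.5  1.   3.3] op 0.643
shift [-0.0017 -0.0006 -0.0957] turn [-0.08  0.04 -0.03]
```

```bash
python3 -m jog '0 0 0 0 0 0 0.4;0 0 -0.03 0 0 0 0.4;0 0 -0.08 0 0 0 0.4;0 0 -0.13 0 0 0 0.4;0 0 -0.15 0 0 0 0.4;0 0 -0.15 0 0 0 0.4'; python3 to.py 0.496 -0.322 0.17 -94.8
```

```text
time_s: 4.75
position: [0.5127, 0.3146, 0.1749]
tcp_rot: [[0.235, -0.972, 0.003], [-0.972, -0.235, 0.001], [-0.0, -0.003, -1.0]]
force: [-0.1, -0.6, -2.8]
opening: 0.641
t 4.75 pos [0.5127 0.3146 0.1749] yaw -76.39 q1,q6 [20.9 97.3] F [-0.1 -0.6 -2.8] op 0.641
shift [0.6148 0.1661 0.0043] turn [-0.17  0.03 18.41]
```

```bash
python3 -m jog '0.02 0.005 0.004 0 0 1 0.4;0.06 0.016 0.004 0 0 3 0.4;0.11 0.03 0.004 0 0 5 0.4;0.165 0.045 0.004 0 0 7 0.4;0.22 0.06 0.004 0 0 9 0.4;0.275 0.075 0.004 0 0 11 0.4;0.33 0.09 0.004 0 0 13 0.4;0.385 0.105 0.004 0 0 15 0.4' >/dev/null; python3 to.py 0.496 -0.322 0.17 -94.8
```

```text
t 5.75 pos [ 0.4981 -0.0866  0.1675] yaw -91.53 q1,q6 [-22.5  69. ] F [ 0.3 -0.4 -2.1] op 0.636
shift [ 0.2353 -0.0042 -0.0028] turn [0.27 0.06 3.27]
```

```bash
python3 -m jog '0.05 0.014 0 0 0 1 0.4;0.10 0.028 0 0 0 2 0.4;0.15 0.04 0 0 0 3 0.4;0.19 0.051 0 0 0 3.4 0.4;0.215 0.058 0 0 0 3.4 0.4;0.23 0.061 0 0 0 3.4 0.4;0.23 0.061 0 0 0 3.4 0.4' ; python3 to.py 0.496 -0.322 0.17 -94.8
python3 - <<'E'
from h import *
for n in ("top","scene"):
    im,d=capture(n); cv2.imwrite(f"pics/{n}1.png",im[:,:,::-1])
E
```

```text
time_s: 6.62
position: [0.4329, -0.3132, 0.1684]
tcp_rot: [[-0.086, -0.996, -0.002], [-0.996, 0.086, 0.002], [-0.002, 0.002, -1.0]]
force: [0.2, 0.5, -2.4]
opening: 0.646
t 6.62 pos [ 0.4329 -0.3132  0.1684] yaw -94.92 q1,q6 [-47.9  47. ] F [ 0.2  0.5 -2.4] op 0.646
shift [ 0.0034 -0.0636 -0.0017] turn [ 0.1   0.09 -0.12]
```

View pics/top1.png

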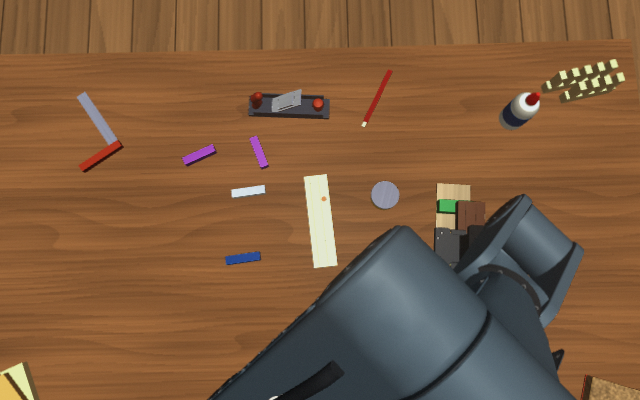

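```bash
python3 -m jog '0.003 -0.025 0 0 0 0 0.4;0.003 -0.05 0 0 0 0 0.4;0.003 -0.064 0.03 0 0 0 0.4;0.003 -0.064 0.06 0 0 0 0.4;0.003 -0.064 0.06 0 0 0 0.4;0.003 -0.064 0.06 0 0 0 0.4' ; python3 to.py 0.496 -0.322 0.06 -94.8
python3 - <<'E'
from h import *
for n in ("scene",):
    im,d=capture(n); cv2.imwrite(f"pics/{n}2.png",im[:,:,::-1])
    for s in silhouettes("dark_board",n): 
        X,u,v=world(n,d,s['region']); print(s['score'],u.mean(),v.mean(),np.percentile(X[:,2],[5,50,95])); zz=np.median(X[:,2]);print(rect(X[abs(X[:,2]-zz)<.006]))
E
```

```text
time_s: 7.48
position: [0.4979, -0.3206, 0.1103]
tcp_rot: [[-0.083, -0.997, 0.0], [-0.997, 0.083, -0.0], [0.0, -0.001, -1.0]]
force: [-0.1, 0.8, -1.7]
opening: 0.646
t 7.47 pos [ 0.4979 -0.3206  0.1103] yaw -94.74 q1,q6 [-43.6  51.2] F [-0.1  0.8 -1.7] op 0.646
shift [0.0015 0.0019 0.0503] turn [-0.03 -0.02  0.06]
0.64 227.31578947368422 270.1480263157895 [0.09723579 0.10813476 0.112333  ]
(array([ 0.49690759, -0.31849506]), 0.2223820835351944, 0.057199299335479736, -4.6714935302734375)
0.24 328.5736040609137 147.39593908629442 [0.00465944 0.01897182 0.02394092]
(array([0.44640097, 0.17045122]), 0.08177362382411957, 0.02269716002047062, -83.41955947875977)
0.19 287.7705223880597 249.28917910447763 [0.00437914 0.03313079 0.03719774]
(array([ 0.58412868, -0.16457722]), 0.06669391691684723, 0.06390666216611862, -48.02899932861328)
```

View pics/scene2.png

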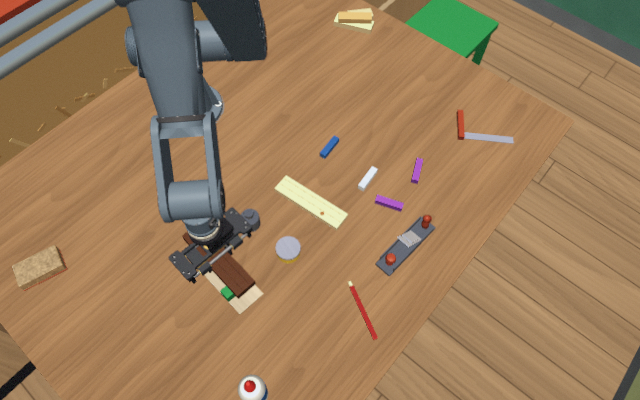

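```bash
python3 -m jog '0.002 0.001 0.025 0 0 0 0.4;0.002 0.001 0.045 0 0 0 0.4;0.002 0.001 0.05 0 0 0 0.4;0.002 0.001 0.05 0 0 0 0.4' ; python3 to.py 0.496 -0.322 0.058 -94.8
```

```text
time_s: 8.07
position: [0.4966, -0.3235, 0.0603]
tcp_rot: [[-0.084, -0.996, 0.001], [-0.996, 0.084, -0.001], [0.001, -0.001, -1.0]]
force: [0.3, 1.0, -2.3]
opening: 0.643
t 8.07 pos [ 0.4966 -0.3235  0.0603] yaw -94.81 q1,q6 [-43.9  50.9] F [ 0.3  1.  -2.3] op 0.643
shift [-0.0014  0.0008  0.0023] turn [-0.05 -0.04 -0.01]
```

```bash
python3 -m jog '0 0 0.001 0 0 0 0.4;0 0 0.002 0 0 0 0.4;0 0 0.002 0 0 0 0.4' ; python3 to.py 0.496 -0.322 0.058 -94.8
```

```text
time_s: 8.45
position: [0.4967, -0.3235, 0.0584]
tcp_rot: [[-0.084, -0.996, 0.001], [-0.996, 0.084, -0.001], [0.001, -0.001, -1.0]]
force: [-0.2, -0.5, 2.0]
opening: 0.638
t 8.45 pos [ 0.4967 -0.3235  0.0584] yaw -94.8 q1,q6 [-43.9  50.9] F [-0.2 -0.5  2. ] op 0.638
shift [-0.0014  0.0008  0.0004] turn [-0.07 -0.05 -0.  ]
```

```bash
python3 -m jog '0 0 0 0 0 0 0.9;0 0 0 0 0 0 0.9;0 0 0 0 0 0 0.9;0 0 -0.03 0 0 0 0.9;0 0 -0.08 0 0 0 0.9;0 0 -0.13 0 0 0 0.9;0 0 -0.13 0 0 0 0.9' ; python3 to.py 0.4457 0.173 0.15 6.5
```

```text
time_s: 9.32
position: [0.4986, -0.3251, 0.1921]
tcp_rot: [[-0.084, -0.996, 0.007], [-0.996, 0.084, -0.007], [0.006, -0.008, -1.0]]
force: [-0.6, -0.5, -0.3]
opening: 0.902
t 9.32 pos [ 0.4986 -0.3251  0.1921] yaw -94.8 q1,q6 [-43.9  50.9] F [-0.6 -0.5 -0.3] op 0.902
shift [-0.4922  0.0946  0.0382] turn [-6.300e-01  1.000e-02  7.871e+01]
```

```bash
python3 -m jog '-0.492 0.095 0 0 0 -101.3 1;-0.492 0.095 0 0 0 -101.3 1;-0.492 0.095 0 0 0 -101.3 1;-0.492 0.095 0 0 0 -101.3 1;-0.492 0.095 0 0 0 -101.3 1;-0.492 0.095 0 0 0 -101.3 1;-0.492 0.095 0 0 0 -101.3 1;-0.492 0.095 0 0 0 -101.3 1' ; python3 to.py 0.4457 0.173 0.1 6.5
python3 - <<'E'
from h import *
im,d=capture("scene"); cv2.imwrite("pics/scene3.png",im[:,:,::-1])
for s in silhouettes("dark_board","scene")[:1]: print(top("scene",d,s['region'],.056),s['score'])
E
```

```text
time_s: 10.32
position: [0.4419, 0.1758, 0.1867]
tcp_rot: [[0.989, -0.148, -0.002], [-0.148, -0.989, -0.0], [-0.002, 0.001, -1.0]]
force: [1.5, 0.4, -0.8]
opening: 0.999
t 10.32 pos [0.4419 0.1758 0.1867] yaw -8.52 q1,q6 [ 8.2 16.7] F [ 1.5  0.4 -0.8] op 0.999
shift [0.0043 0.0022 0.0867] turn [  0.02   0.09 -15.02]
((array([ 0.49683547, -0.3216362 ]), 0.22234630584716797, 0.05723190680146217, -4.732704162597656), np.int64(1709), array([0.05162063, 0.0564375 , 0.06019678]), array([ 0.50414623, -0.32338592,  0.05649005])) 0.83
```

View pics/scene3.png

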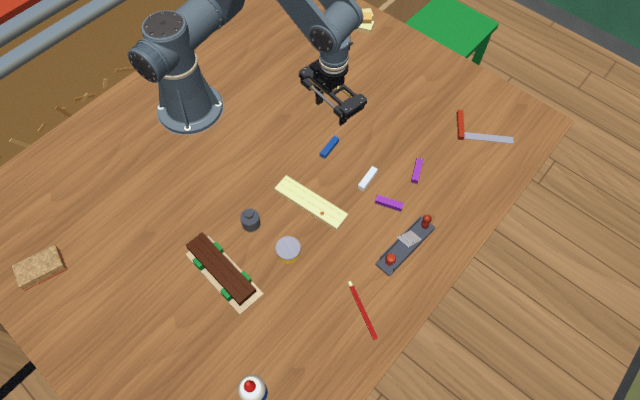

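The board lies across both green bearers (221,269), at (0.4968,−0.3216) with yaw −4.7°: good. Now the blue sticker.

```bash
python3 -m jog '0.004 0.002 0.02 0 0 -10 1;0.004 0.002 0.06 0 0 -15 1;0.004 0.002 0.10 0 0 -15 1;0.004 0.002 0.14 0 0 -15 1;0.004 0.002 0.14 0 0 -15 1' ; python3 to.py 0.4457 0.173 0.0235 6.5
```

```text
time_s: 11.05
position: [0.444, 0.1703, 0.0447]
tcp_rot: [[0.994, 0.105, -0.008], [0.105, -0.994, -0.001], [-0.008, 0.0, -1.0]]
force: [-0.2, 0.1, 1.6]
opening: 1.0
t 11.05 pos [0.444  0.1703 0.0447] yaw 6.05 q1,q6 [7.5 1.5] F [-0.2  0.1  1.6] op 1.0
shift [ 0.0022 -0.0025  0.0212] turn [ 0.02  0.49 -0.45]
```

```bash
python3 -m jog '0.002 -0.0025 0.015 0 0 0 1;0.002 -0.0025 0.021 0 0 0 0.1;0.002 -0.0025 0.021 0 0 0 0.1;0.002 -0.0025 0.021 0 0 0 0.1;0.002 -0.0025 0.021 0 0 0 0.1;0.002 -0.0025 0.021 0 0 0 0.1;0.002 -0.0025 0.021 0 0 0 0.1;0.002 -0.0025 0.021 0 0 0 0.1' ; python3 to.py 0.4457 0.173 0.0235 6.5
```

```text
time_s: 12.05
position: [0.4482, 0.1741, 0.0266]
tcp_rot: [[0.994, 0.107, -0.0], [0.107, -0.994, -0.0], [-0.0, 0.0, -1.0]]
force: [-0.6, 0.0, 0.0]
opening: 0.286
t 12.05 pos [0.4482 0.1741 0.0266] yaw 6.15 q1,q6 [7.9 1.7] F [-0.6  0.   0. ] op 0.286
shift [-0.0026  0.0009  0.0031] turn [ 0.    0.01 -0.35]
```

```bash
python3 -m jog '0 0 0 0 0 0 0.1;0 0 0 0 0 0 0.1;0 0 0 0 0 0 0.1'; python3 to.py 0.4382 -0.317 0.15 -4.8
```

```text
time_s: 12.42
position: [0.4482, 0.1741, 0.0266]
tcp_rot: [[0.994, 0.107, -0.0], [0.107, -0.994, -0.0], [-0.0, 0.0, -1.0]]
force: [-0.3, 0.6, 0.0]
opening: 0.229
t 12.43 pos [0.4482 0.1741 0.0266] yaw 6.14 q1,q6 [7.9 1.7] F [-0.3  0.6  0. ] op 0.229
shift [-0.0625  0.4872 -0.1234] turn [0.000e+00 1.000e-02 1.094e+01]
```

```bash
python3 -m jog '0 0 -0.04 0 0 0 0.1;0 0 -0.09 0 0 0 0.1;0 0 -0.13 0 0 0 0.1;-0.005 0.04 -0.13 0 0 1 0.1;-0.012 0.095 -0.13 0 0 3 0.1;-0.019 0.15 -0.13 0 0 5 0.1;-0.027 0.21 -0.13 0 0 7 0.1;-0.034 0.265 -0.13 0 0 9 0.1' >/dev/null; python3 to.py 0.4382 -0.317 0.15 -4.8
```

```text
t 13.43 pos [ 0.4427 -0.095   0.1566] yaw -2.94 q1,q6 [-26.3 -23.4] F [ 1.  -0.2 -0.7] op 0.227
shift [0.0069 0.222  0.0067] turn [ 0.01 -0.03  1.86]
```

```bash
python3 -m jog '0.002 0.055 0 0 0 1 0.1;0.003 0.11 0 0 0 1.8 0.1;0.005 0.16 0 0 0 1.8 0.1;0.006 0.195 0 0 0 1.8 0.1;0.007 0.215 0.02 0 0 1.8 0.1;0.007 0.222 0.04 0 0 1.8 0.1;0.007 0.222 0.05 0 0 1.8 0.1;0.007 0.222 0.05 0 0 1.8 0.1' >/dev/null; python3 to.py 0.4382 -0.317 0.085 -4.8
python3 - <<'E'
from h import *
im,d=capture("scene"); cv2.imwrite("pics/scene4.png",im[:,:,::-1])
hsv=cv2.cvtColor(im,cv2.COLOR_RGB2HSV); m=cv2.inRange(hsv,(100,130,60),(125,255,255)); k,lab,st,ce=cv2.connectedComponentsWithStats(m)
for i in range(1,k):
    if st[i,4]>25:
        X,u,v=world("scene",d,lab==i); print(ce[i],st[i,4],X.mean(0).round(4),X.min(0).round(4),X.max(0).round(4))
E
```

```text
t 14.43 pos [ 0.4382 -0.3141  0.1059] yaw -4.64 q1,q6 [-47.5 -42.9] F [-0.1 -0.2 -0.7] op 0.226
shift [0.0002 0.003  0.0209] turn [-0.1   0.1   0.16]
[193.81395349 252.81395349] 43 [ 0.4405 -0.3478  0.0993] [ 0.4267 -0.353   0.0832] [ 0.4625 -0.3394  0.1664]
```

View pics/scene4.png

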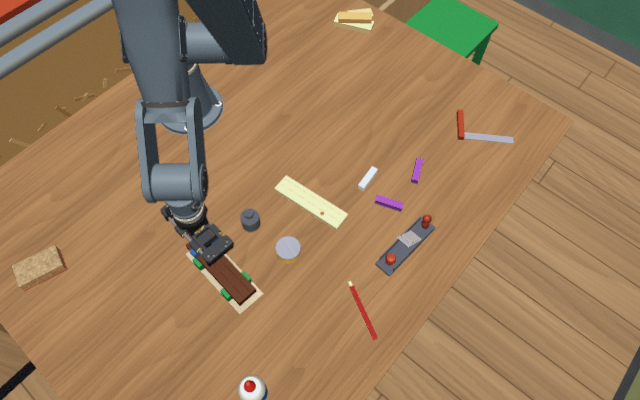

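```bash
python3 -m jog '0 0.003 0.012 0 0 0 0.1;0 0.003 0.02 0 0 0 0.1;0 0.003 0.022 0 0 0 0.1;0 0.003 0.022 0 0 0 0.1' >/dev/null; python3 to.py 0.4382 -0.317 0.0826 -4.8
```

```text
t 14.97 pos [ 0.4385 -0.3179  0.0844] yaw -4.65 q1,q6 [-47.8 -43.1] F [0.5 0.4 1. ] op 0.226
shift [-0.0003 -0.0008  0.0018] turn [-0.02  0.02  0.15]
```

```bash
python3 -m jog '0 -0.001 0.001 0 0 0 0.1;0 -0.001 0.002 0 0 0 0.1;0 -0.001 0.002 0 0 0 0.1' >/dev/null; python3 to.py 0.4382 -0.317 0.0826 -4.8
```

```text
t 15.35 pos [ 0.4386 -0.3171  0.0826] yaw -4.66 q1,q6 [-47.7 -43. ] F [-0.3  0.4 -0.5] op 0.223
shift [-0.0004 -0.      0.    ] turn [ 0.01 -0.01  0.14]
```

```bash
python3 -m jog '0 0 0.001 0 0 0 0.1;0 0 0.001 0 0 0 0.1' |grep force; python3 -m jog '0 0 0 0 0 0 0.5;0 0 0 0 0 0 0.5;0 0 0 0 0 0 0.5;0 0 -0.03 0 0 0 0.6;0 0 -0.07 0 0 0 0.6;0 0 -0.1 0 0 0 0.6;0 0 -0.1 0 0 0 0.7'>/dev/null;  python3 to.py 0.6043 0.1592 0.1 6.5
```

```text
force: [-0.5, 1.5, 6.5]
t 16.48 pos [ 0.4398 -0.3182  0.1837] yaw -4.65 q1,q6 [-47.7 -43. ] F [-0.1  0.2 -1.1] op 0.646
shift [ 0.1249 -0.4895  0.0824] turn [  0.24  -0.21 -11.15]
```

```bash
python3 -m jog '0.125 -0.489 0.05 0 0 -11 1;0.125 -0.489 0.05 0 0 -11 1;0.125 -0.489 0.05 0 0 -11 1;0.125 -0.489 0.05 0 0 -11 1;0.125 -0.489 0.05 0 0 -11 1;0.125 -0.489 0.05 0 0 -11 1;0.125 -0.489 0.05 0 0 -11 1;0.125 -0.489 0.05 0 0 -11 1'>/dev/null;  python3 to.py 0.6043 0.1592 0.0235 6.5
python3 - <<'E'
from h import *
im,d=capture("scene"); cv2.imwrite("pics/scene5.png",cv2.resize(im[150:350,130:400,::-1],None,fx=2.9,fy=2.9))
hsv=cv2.cvtColor(im,cv2.COLOR_RGB2HSV); m=cv2.inRange(hsv,(100,130,60),(125,255,255)); k,lab,st,ce=cv2.connectedComponentsWithStats(m)
for i in range(1,k):
    if st[i,4]>25: print(ce[i],top("scene",d,lab==i,.076))
for s in silhouettes("dark_board","scene")[:1]: print(top("scene",d,s['region'],.056),s['score'])
E
```

```text
t 17.48 pos [0.6001 0.1553 0.1303] yaw 6.35 q1,q6 [ 4.2 -2.1] F [ 0.3 -0.8 -0.7] op 0.999
shift [ 0.0049 -0.0034  0.1068] turn [ 0.01  0.15 -0.15]
[204.63380282 249.18309859] ((array([ 0.43916318, -0.31691134]), 0.07762623578310013, 0.022962180897593498, 86.44037628173828), np.int64(234), array([0.06265845, 0.07557169, 0.08014134]), array([ 0.44087179, -0.31756828,  0.07641575]))
((array([ 0.49616396, -0.32162088]), 0.22320930659770966, 0.0572127103805542, -5.027259826660156), np.int64(1537), array([0.04376058, 0.05635411, 0.06044202]), array([ 0.51528867, -0.32368667,  0.05657893])) 0.9
```

View pics/scene5.png

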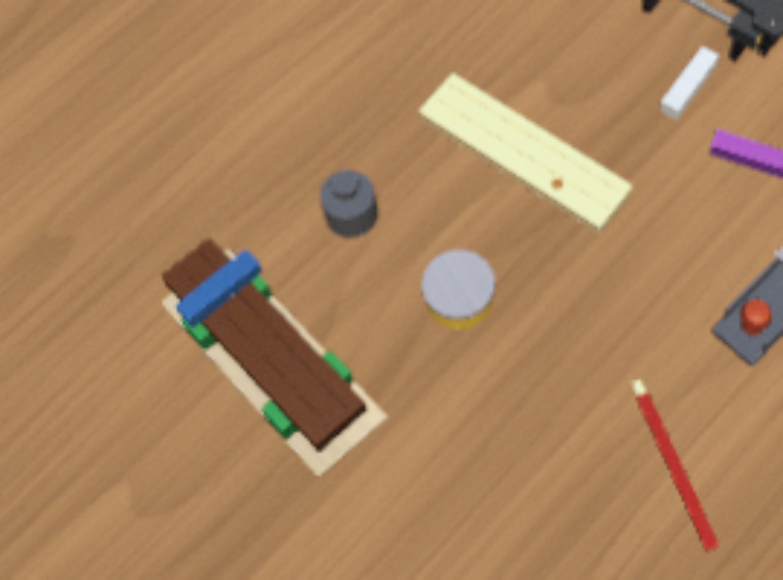

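Blue sits above the near bearer (crop 220,287), measured at (0.439,−0.317). Now the white sticker.

```bash
python3 -m jog '0.004 -0.004 0.03 0 0 0 0.7;0.004 -0.004 0.06 0 0 0 0.7;0.004 -0.004 0.085 0 0 0 0.7;0.004 -0.004 0.085 0 0 0 0.7'>/dev/null;  python3 to.py 0.6043 0.1592 0.0245 6.5
```

```text
t 18.07 pos [0.6012 0.1568 0.0441] yaw 6.31 q1,q6 [ 4.3 -2. ] F [-0.4  0.   0.1] op 0.713
shift [ 0.0035 -0.002   0.0196] turn [-0.    0.44 -0.19]
```

```bash
python3 -m jog '0.001 -0.0005 0.012 0 0 0 0.7;0.001 -0.0005 0.021 0 0 0 0.1;0.001 -0.0005 0.021 0 0 0 0.1;0.001 -0.0005 0.021 0 0 0 0.1;0.001 -0.0005 0.021 0 0 0 0.1;0.001 -0.0005 0.021 0 0 0 0.1;0.001 -0.0005 0.021 0 0 0 0.1;0.001 -0.0005 0.021 0 0 0 0.1'>/dev/null;  python3 to.py 0.6043 0.1592 0.0245 6.5; python3 -m jog '0 0 0 0 0 0 0.1;0 0 0 0 0 0 0.1' >/dev/null;python3 to.py 0.554 -0.327 0.15 -4.8
```

```text
t 19.07 pos [0.6053 0.1585 0.0267] yaw 6.34 q1,q6 [ 4.5 -1.9] F [-0.4 -0.9  3. ] op 0.224
shift [-0.0009 -0.0008  0.0022] turn [-0.   -0.03 -0.16]
t 19.32 pos [0.6053 0.1585 0.0267] yaw 6.34 q1,q6 [ 4.5 -1.9] F [-0.5  1.4  5.2] op 0.223
shift [-0.1045  0.4769 -0.1234] turn [-1.000e-02 -3.000e-02  1.114e+01]
```

```bash
python3 -m jog '0 0 -0.04 0 0 0 0.1;0 0 -0.09 0 0 0 0.1;0 0 -0.13 0 0 0 0.1;-0.01 0.045 -0.13 0 0 1 0.1;-0.021 0.095 -0.13 0 0 3 0.1;-0.033 0.15 -0.13 0 0 5 0.1;-0.046 0.21 -0.13 0 0 7 0.1;-0.058 0.265 -0.13 0 0 9 0.1' >/dev/null; python3 to.py 0.554 -0.327 0.15 -4.8
```

```text
t 20.32 pos [ 0.5761 -0.1133  0.1558] yaw -2.73 q1,q6 [-22.  -19.3] F [ 0.8 -0.5 -0.2] op 0.226
shift [-0.0119  0.2146  0.0058] turn [-0.    0.02  2.07]
```

```bash
python3 -m jog '-0.003 0.055 0 0 0 1 0.1;-0.006 0.105 0 0 0 2 0.1;-0.009 0.15 0 0 0 2 0.1;-0.012 0.19 0 0 0 2 0.1;-0.012 0.208 0.02 0 0 2 0.1;-0.012 0.214 0.04 0 0 2 0.1;-0.012 0.214 0.05 0 0 2 0.1;-0.012 0.214 0.05 0 0 2 0.1' >/dev/null; python3 to.py 0.554 -0.3268 0.0827 -4.8
```

```text
t 21.32 pos [ 0.5541 -0.3221  0.1044] yaw -4.56 q1,q6 [-40.2 -35.6] F [ 0.1  0.  -0.5] op 0.232
shift [0.0003 0.0047 0.0217] turn [-0.16  0.2   0.24]
```

```bash
python3 -m jog '0 0.002 0.012 0 0 0.2 0.1;0 0.002 0.019 0 0 0.2 0.1;0 0.002 0.021 0 0 0.2 0.1;0 0.002 0.021 0 0 0.2 0.1;0 0.002 0.021 0 0 0.2 0.1' >/dev/null; python3 to.py 0.554 -0.3268 0.0827 -4.8
```

```text
t 21.95 pos [ 0.5548 -0.3267  0.0856] yaw -4.86 q1,q6 [-40.4 -35.6] F [-0.5  0.3  0.4] op 0.228
shift [-0.0008  0.0001  0.0029] turn [ 0.02 -0.03 -0.06]
```

```bash
python3 -m jog '0 0 0.0015 0 0 0 0.1;0 0 0.003 0 0 0 0.1;0 0 0.003 0 0 0 0.1' |grep force; python3 to.py 0.554 -0.3268 0.0827 -4.8
```

```text
force: [-0.8, 0.7, 2.5]
t 22.32 pos [ 0.5547 -0.3267  0.0827] yaw -4.86 q1,q6 [-40.4 -35.6] F [-0.8  0.7  2.5] op 0.226
shift [-0.0007  0.0002  0.    ] turn [ 0.02 -0.02 -0.06]
```

```bash
python3 -m jog '0 0 0 0 0 0 0.5;0 0 0 0 0 0 0.5;0 0 0 0 0 0 0.5;0 0 -0.03 0 0 0 0.6;0 0 -0.07 0 0 0 0.6;0 0 -0.1 0 0 0 0.7;0 0 -0.1 0 0 0 1'>/dev/null;  python3 to.py 0.5302 -0.0106 0.12 -84.8
```

```text
t 23.2 pos [ 0.5561 -0.3277  0.1851] yaw -4.85 q1,q6 [-40.4 -35.6] F [-0.6 -0.1  0.5] op 0.733
shift [-0.053  -0.314   0.0636] turn [-3.000e-02 -3.900e-01  7.995e+01]
```

```bash
python3 -m jog '-0.053 -0.314 0.03 0 0 80 1;-0.053 -0.314 0.03 0 0 80 1;-0.053 -0.314 0.03 0 0 80 1;-0.053 -0.314 0.03 0 0 80 1;-0.053 -0.314 0.03 0 0 80 1;-0.053 -0.314 0.03 0 0 80 1;-0.053 -0.314 0.03 0 0 80 1;-0.053 -0.314 0.03 0 0 80 1'>/dev/null;  python3 to.py 0.5302 -0.0106 0.0235 -84.8
python3 - <<'E'
from h import *
for n in("scene","top"):
  im,d=capture(n); cv2.imwrite(f"pics/{n}6.png",cv2.resize(im[150:350,130:400,::-1],None,fx=2.9,fy=2.9) if n=="scene" else im[:,:,::-1])
  for l,z in(("white_sticker",.076),("blue_sticker",.076),("dark_board",.056),("pale_board",.018),("weight",.07)):
    for s in silhouettes(l,n)[:3]:
        m=s['region']; X,u,v=world(n,d,m)
        if (abs(X[:,2]-z)<.006).sum()>20:
            r=top(n,d,m,z); print(n,l,round(s['score'],2),int(u.mean()),int(v.mean()),r[0][0].round(4),np.round(r[0][1:],3))
E
```

```text
t 24.2 pos [ 0.5273 -0.0083  0.1508] yaw -85.02 q1,q6 [-13.1  72. ] F [ 0.4  0.2 -1. ] op 1.0
shift [ 0.0026 -0.003   0.1273] turn [ 0.16  0.05 -0.22]
scene white_sticker 0.58 234 278 [ 0.5557 -0.3227] [7.90e-02 2.10e-02 8.72e+01]
scene dark_board 0.65 221 268 [ 0.4961 -0.3213] [ 0.223  0.057 -4.721]
scene pale_board 0.93 313 205 [ 0.5306 -0.011 ] [0.22  0.059 4.943]
scene pale_board 0.66 287 249 [ 0.6039 -0.1802] [5.1000e-02 1.3000e-02 4.8321e+01]
scene weight 0.82 249 220 [ 0.4474 -0.1683] [ 2.7000e-02  2.2000e-02 -4.3866e+01]
top white_sticker 0.88 459 202 [ 0.5558 -0.324 ] [8.1000e-02 2.0000e-02 8.5024e+01]
top blue_sticker 0.86 458 253 [ 0.4401 -0.3176] [8.1000e-02 2.0000e-02 8.5765e+01]
top dark_board 0.85 457 230 [ 0.4974 -0.3229] [ 0.22   0.057 -5.271]
top weight 0.75 389 253 [ 0.4482 -0.1682] [ 2.5000e-02  2.3000e-02 -4.3673e+01]
```

View pics/scene6.png

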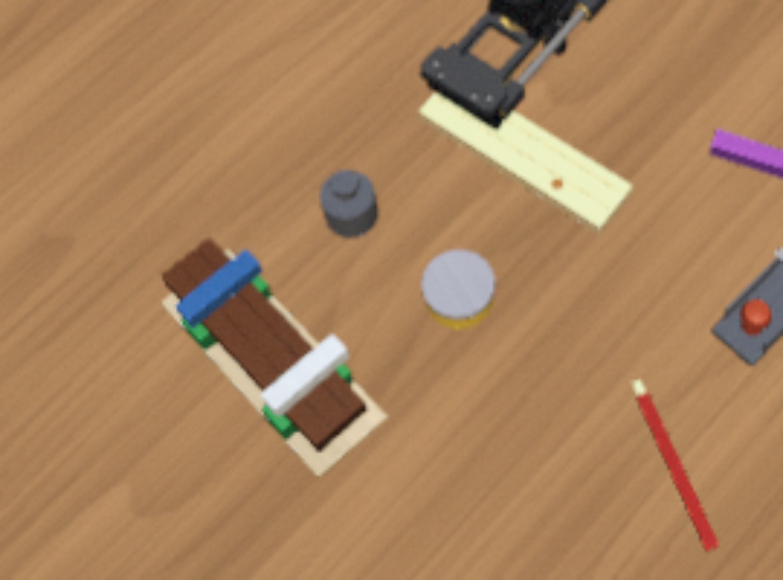

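```bash
python3 -m jog '0.001 -0.001 0.05 0 0 -0.2 1;0.001 -0.001 0.09 0 0 -0.2 1;0.001 -0.001 0.115 0 0 -0.2 1;0.001 -0.001 0.124 0 0 -0.2 1;0.001 -0.001 0.124 0 0 -0.2 1'>/dev/null;  python3 to.py 0.5303 -0.0107 0.0235 -84.9
```

```text
t 25.43 pos [ 0.5295 -0.0101  0.0282] yaw -84.66 q1,q6 [-13.2  71.5] F [-0.7  0.1  0.1] op 1.003
shift [ 0.0007 -0.0007  0.0047] turn [0.02 0.01 0.24]
```

```bash
python3 -m jog '0.0005 -0.001 0.005 0 0 0.2 1;0.0005 -0.001 0.005 0 0 0.2 0.4;0.0005 -0.001 0.005 0 0 0.2 0.4;0.0005 -0.001 0.005 0 0 0.2 0.4;0.0005 -0.001 0.005 0 0 0.2 0.4;0.0005 -0.001 0.005 0 0 0.2 0.4;0.0005 -0.001 0.005 0 0 0.2 0.4'>/dev/null;  python3 to.py 0.4968 -0.322 0.17 -94.9
```

```text
t 26.3 pos [ 0.5306 -0.0105  0.0235] yaw -84.86 q1,q6 [-13.2  71.6] F [-0.5  0.3  2.3] op 0.641
shift [ 0.3073  0.0615 -0.1465] turn [-1.000e-02  0.000e+00  1.004e+01]
```

```bash
python3 -m jog '0 0 -0.03 0 0 0 0.4;0 0 -0.08 0 0 0 0.4;0 0 -0.13 0 0 0 0.4;0 0 -0.15 0 0 0 0.4;0.03 0.006 -0.15 0 0 1 0.4;0.08 0.016 -0.15 0 0 3 0.4;0.13 0.026 -0.15 0 0 5 0.4;0.18 0.036 -0.15 0 0 7 0.4'>/dev/null;  python3 to.py 0.4968 -0.322 0.17 -94.9
```

```text
t 27.3 pos [ 0.5102 -0.1942  0.173 ] yaw -91.9 q1,q6 [-32.6  59.3] F [ 1.4 -0.2 -0.7] op 0.641
shift [0.1281 0.0092 0.0029] turn [0.03 0.02 3.  ]
```

```bash
python3 -m jog '0.05 0.004 0 0 0 1 0.4;0.09 0.007 0 0 0 2 0.4;0.115 0.009 0 0 0 3 0.4;0.127 0.009 0.015 0 0 3 0.4;0.127 0.009 0.03 0 0 3 0.4;0.127 0.009 0.04 0 0 3 0.4;0.127 0.009 0.04 0 0 3 0.4'>/dev/null;  python3 to.py 0.4968 -0.322 0.0995 -94.9
python3 - <<'E'
from h import *
n="scene"; im,d=capture(n); cv2.imwrite(f"pics/{n}7.png",cv2.resize(im[150:350,130:400,::-1],None,fx=2.9,fy=2.9))
for s in silhouettes("pale_board",n)[:2]:
    X,u,v=world(n,d,s['region']); zz=np.percentile(X[:,2],70); print(s['score'],int(u.mean()),zz,rect(X[abs(X[:,2]-zz)<.007]))
E
```

```text
t 28.18 pos [ 0.4971 -0.3176  0.1317] yaw -94.77 q1,q6 [-43.4  51.3] F [-0.  -0.5  0. ] op 0.635
shift [ 0.0045 -0.0002  0.0322] turn [0.17 0.15 0.13]
0.62 227 0.12763215380205242 (array([ 0.49620748, -0.31631058]), 0.22168678045272827, 0.05525083467364311, -4.859428405761719)
```

View pics/scene7.png

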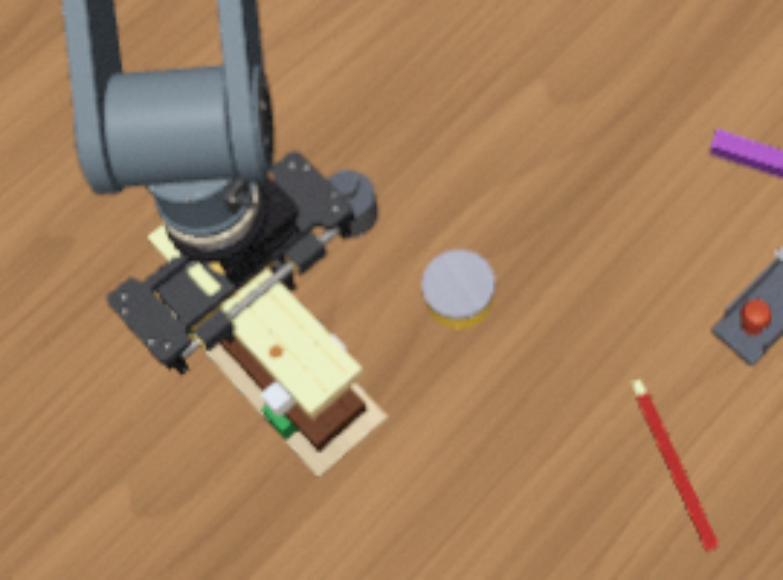

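Board centred at (0.496,−0.316) over the stack, level. It needs to shift −y a little, then go down.

```bash
python3 -m jog '0.002 0 0.012 0 0 0 0.4;0.003 0 0.022 0 0 0 0.4;0.003 0 0.029 0 0 0 0.4;0.003 0 0.029 0 0 0 0.4;0.003 0 0.029 0 0 0 0.4'>/dev/null;  python3 to.py 0.4968 -0.322 0.0995 -94.9
```

```text
t 28.9 pos [ 0.4975 -0.3227  0.1043] yaw -94.86 q1,q6 [-43.8  51.1] F [-0.7 -1.  -0.7] op 0.646
shift [-0.0007  0.0007  0.0048] turn [-0.01 -0.    0.04]
```

```bash
python3 -m jog '0 0.001 0.002 0 0 0 0.4;0 0.001 0.0035 0 0 0 0.4;0 0.001 0.0045 0 0 0 0.4;0 0.001 0.0045 0 0 0 0.4'>/dev/null;  python3 to.py 0.4968 -0.322 0.0995 -94.9
```

```text
t 29.4 pos [ 0.4964 -0.3225  0.0997] yaw -94.85 q1,q6 [-43.8  51. ] F [-0.9  0.7 -0.2] op 0.642
shift [-0.0005 -0.0004  0.0002] turn [0.   0.   0.05]
```

```bash
python3 -m jog '0 0 0.0005 0 0 0 0.4;0 0 0.001 0 0 0 0.4;0 0 0.001 0 0 0 0.4' |grep force; python3 to.py 0.4968 -0.322 0.0995 -94.9
```

```text
force: [-0.9, 0.1, 5.8]
t 29.77 pos [ 0.4965 -0.3225  0.0995] yaw -94.86 q1,q6 [-43.8  51. ] F [-0.9  0.1  5.8] op 0.637
shift [-0.0006 -0.0003 -0.    ] turn [-0.02 -0.01  0.04]
```

```bash
python3 -m jog '0 0 0 0 0 0 0.95;0 0 0 0 0 0 0.95;0 0 0 0 0 0 0.95;0 0 0 0 0 0 0.95;0 0 -0.03 0 0 0 0.95;0 0 -0.07 0 0 0 0.95;0 0 -0.09 0 0 0 0.95;0 0 -0.09 0 0 0 0.95'>/dev/null;  python3 to.py 0.4480 -0.1683 0.15 -94.9
```

```text
t 30.77 pos [ 0.4973 -0.3233  0.1905] yaw -94.85 q1,q6 [-43.8  51. ] F [-0.5  0.8 -1. ] op 0.954
shift [-0.1504  0.0624  0.0399] turn [-0.19 -0.16  0.05]
```

```bash
python3 -m jog '-0.05 0.02 0 0 0 0 0.7;-0.1 0.041 0 0 0 0 0.7;-0.15 0.062 0 0 0 0 0.7;-0.15 0.062 0.03 0 0 0 0.7;-0.15 0.062 0.04 0 0 0 0.7;-0.15 0.062 0.04 0 0 0 0.7'>/dev/null;  python3 to.py 0.4480 -0.1683 0.067 -94.9
python3 - <<'E'
from h import *
for n in("scene","top"):
  im,d=capture(n); cv2.imwrite(f"pics/{n}8.png",cv2.resize(im[150:350,130:400,::-1],None,fx=2.9,fy=2.9) if n=="scene" else im[:,:,::-1])
  for l,z in(("white_sticker",.076),("blue_sticker",.076),("dark_board",.056),("pale_board",.094),("weight",.07)):
    for s in silhouettes(l,n)[:3]:
        m=s['region']; X,u,v=world(n,d,m)
        if (abs(X[:,2]-z)<.006).sum()>20:
            r=top(n,d,m,z); print(n,l,round(s['score'],2),int(u.mean()),int(v.mean()),r[0][0].round(4),np.round(r[0][1:],3),r[2].round(3))
E
```

```text
t 31.52 pos [ 0.4471 -0.168   0.1477] yaw -94.89 q1,q6 [-34.   60.9] F [-0.  -0.1 -0.1] op 0.703
shift [ 0.0003 -0.0011  0.0807] turn [0.12 0.07 0.01]
scene dark_board 0.57 230 285 [ 0.4993 -0.3242] [ 0.215  0.054 -4.035] [0.006 0.054 0.079]
scene pale_board 0.93 218 261 [ 0.4954 -0.3204] [ 0.224  0.057 -4.801] [0.086 0.094 0.098]
scene weight 0.64 249 220 [ 0.4493 -0.1705] [ 2.200e-02  2.200e-02 -5.349e+01] [0.008 0.043 0.07 ]
top white_sticker 0.6 447 201 [ 0.5551 -0.324 ] [8.0000e-02 1.9000e-02 8.3816e+01] [0.061 0.076 0.081]
top dark_board 0.62 446 201 [ 0.5654 -0.3031] [ 0.072  0.005 -4.422] [0.042 0.053 0.058]
top pale_board 0.93 463 212 [ 0.4968 -0.322 ] [ 0.219  0.056 -4.37 ] [0.084 0.094 0.097]
```

View pics/scene8.png

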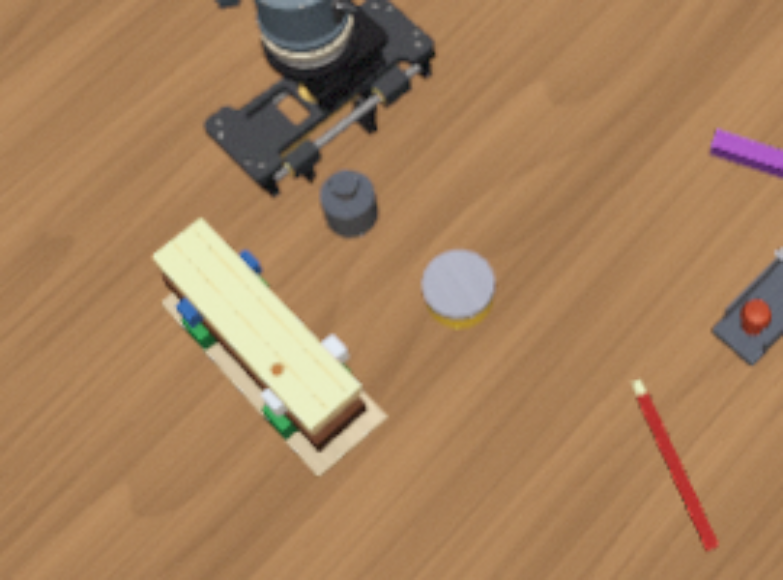

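The stack stands as meant: pale board (crop 258,327) at (0.496,−0.321), top at 94 mm. Now the weight.

```bash
python3 -m jog '0 -0.001 0.03 0 0 0 0.7;0 -0.001 0.055 0 0 0 0.7;0 -0.001 0.07 0 0 0 0.7;0 -0.001 0.075 0 0 0 0.7;0 -0.001 0.075 0 0 0 0.7'>/dev/null;  python3 to.py 0.4482 -0.1686 0.066 -94.9
```

```text
t 32.75 pos [ 0.4484 -0.1679  0.0738] yaw -94.86 q1,q6 [-33.9  60.9] F [ 0.5 -0.2  0.5] op 0.701
shift [0.0007 0.0001 0.0078] turn [0.01 0.01 0.04]
```

```bash
python3 -m jog '0 0 0.004 0 0 0 0.7;0 0 0.0075 0 0 0 0.7;0 0 0.0075 0 0 0 0.15;0 0 0.0075 0 0 0 0.15;0 0 0.0075 0 0 0 0.15;0 0 0.0075 0 0 0 0.15;0 0 0.0075 0 0 0 0.15;0 0 0.0075 0 0 0 0.15'>/dev/null;  python3 to.py 0.4482 -0.1686 0.066 -94.9;python3 -m jog '0 0 0 0 0 0 0.15;0 0 0 0 0 0 0.15' >/dev/null;python3 to.py 0.4962 -0.3215 0.2 -94.9
```

```text
t 33.75 pos [ 0.4484 -0.1681  0.0663] yaw -94.85 q1,q6 [-33.9  60.9] F [-0.9 -1.4  1.5] op 0.279
shift [0.0005 0.0001 0.0003] turn [-0.01 -0.01  0.05]
t 34.0 pos [ 0.4484 -0.1681  0.0664] yaw -94.85 q1,q6 [-33.9  60.9] F [ 0.5 -0.6  0.5] op 0.278
shift [ 0.1489 -0.0606 -0.1336] turn [-0.01 -0.01  0.05]
```

```bash
python3 -m jog '0 0 -0.005 0 0 0 0.15;0 0 -0.02 0 0 0 0.15;0 0 -0.04 0 0 0 0.15;0 0 -0.06 0 0 0 0.15;0 0 -0.06 0 0 0 0.15' ; python3 - <<'E'
from h import *
im,d=capture("scene"); cv2.imwrite("pics/scene9.png",cv2.resize(im[150:350,130:400,::-1],None,fx=2.9,fy=2.9))
E
```

```text
time_s: 34.62
position: [0.4492, -0.1682, 0.1279]
tcp_rot: [[-0.085, -0.996, 0.003], [-0.996, 0.085, -0.002], [0.002, -0.003, -1.0]]
force: [1.0, 0.6, -6.2]
opening: 0.276
```

View pics/scene9.png

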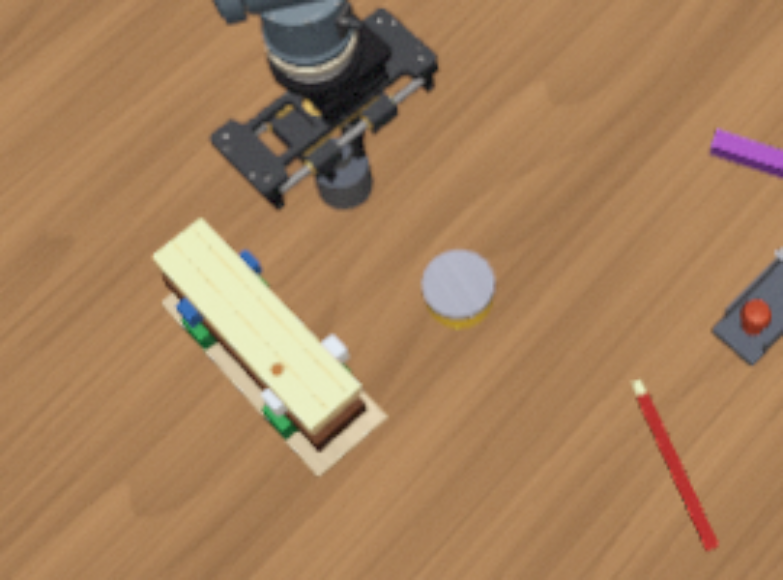

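Weight lifted upright (crop 344,180; 6.2 N). Carry it gently to the stack.

```bash
python3 -m jog '0 0 -0.02 0 0 0 0.15;0 0 -0.05 0 0 0 0.15;0.01 -0.004 -0.07 0 0 0 0.15;0.035 -0.014 -0.07 0 0 0 0.15;0.065 -0.026 -0.07 0 0 0 0.15;0.095 -0.039 -0.07 0 0 0 0.15;0.12 -0.05 -0.07 0 0 0 0.15;0.14 -0.057 -0.07 0 0 0 0.15' >/dev/null; python3 to.py 0.4962 -0.3215 0.185 -94.9; python3 -m jog '0 0 0 0 0 0 0.15;0 0 0 0 0 0 0.15'>/dev/null; python3 to.py 0.4962 -0.3215 0.185 -94.9
```

```text
t 35.67 pos [ 0.4928 -0.3126  0.1945] yaw -94.89 q1,q6 [-43.4  51.5] F [ 0.4 -0.7 -6.2] op 0.281
shift [ 0.0086 -0.0042  0.0095] turn [0.14 0.12 0.01]
t 35.92 pos [ 0.492  -0.3105  0.1949] yaw -94.86 q1,q6 [-43.3  51.6] F [-0.8  0.7 -6.6] op 0.278
shift [ 0.0106 -0.0052  0.0098] turn [0.2  0.19 0.04]
```

```bash
python3 -m jog '0.006 -0.003 0.005 0 0 0 0.15;0.010 -0.005 0.012 0 0 0 0.15;0.010 -0.005 0.02 0 0 0 0.15;0.010 -0.005 0.025 0 0 0 0.15;0.010 -0.005 0.025 0 0 0 0.15;0.010 -0.005 0.025 0 0 0 0.15' >/dev/null; python3 to.py 0.4962 -0.3215 0.160 -94.9
python3 - <<'E'
from h import *
for n in("scene","top"):
  im,d=capture(n); cv2.imwrite(f"pics/{n}10.png",cv2.resize(im[150:350,130:400,::-1],None,fx=2.9,fy=2.9) if n=="scene" else im[:,:,::-1])
E
```

```text
t 36.67 pos [ 0.4975 -0.3226  0.1714] yaw -94.86 q1,q6 [-43.8  51.1] F [ 1.4 -0.1 -5.6] op 0.28
shift [-0.001   0.0014  0.0114] turn [-0.01 -0.01  0.04]
```

View pics/scene10.png

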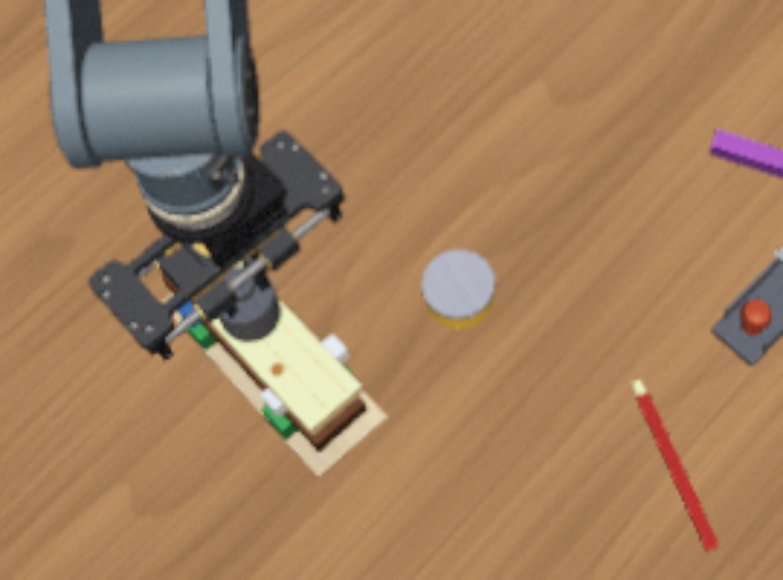

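```bash
python3 -m jog '-0.001 0.001 0.004 0 0 0 0.15;-0.001 0.001 0.007 0 0 0 0.15;-0.001 0.001 0.009 0 0 0 0.15;-0.001 0.001 0.010 0 0 0 0.15;-0.001 0.001 0.010 0 0 0 0.15;-0.001 0.001 0.010 0 0 0 0.15' >/dev/null; python3 to.py 0.4962 -0.3215 0.160 -94.9
```

```text
t 37.52 pos [ 0.4966 -0.3216  0.1614] yaw -94.86 q1,q6 [-43.7  51.1] F [-1.2 -0.4 -6.4] op 0.277
shift [-0.0001  0.0004  0.0014] turn [-0.01 -0.01  0.04]
```

```bash
python3 -m jog '0 0 0.0005 0 0 0 0.15;0 0 0.001 0 0 0 0.15;0 0 0.0015 0 0 0 0.15;0 0 0.0015 0 0 0 0.15' >/dev/null; python3 to.py 0.4962 -0.3215 0.160 -94.9
```

```text
t 38.02 pos [ 0.4966 -0.3216  0.1604] yaw -94.86 q1,q6 [-43.7  51.1] F [-1.2  0.1 -0.7] op 0.28
shift [-0.0001  0.0004  0.0004] turn [-0.02 -0.02  0.04]
```

```bash
python3 -m jog '0 0 0 0 0 0 0.3;0 0 0 0 0 0 0.5;0 0 0 0 0 0 0.7;0 0 0 0 0 0 0.7;0 0 -0.02 0 0 0 0.7;0 0 -0.06 0 0 0 0.7;0 0 -0.1 0 0 0 0.7;0 0 -0.1 0 0 0 0.7' >/dev/null; python3 -m jog '-0.05 0 0 0 0 0 0.7;-0.11 0 0 0 0 0 0.7;-0.17 0 0 0 0 0 0.7;-0.23 0 0 0 0 0 0.7;-0.29 0 0 0 0 0 0.7;-0.33 0 0 0 0 0 0.7;-0.33 0 0 0 0 0 0.7;-0.33 0 0 0 0 0 0.7' >/dev/null; python3 to.py 0.4962 -0.3215 0.160 -94.9
python3 - <<'E'
from h import *
for n in("scene","top"):
  im,d=capture(n); cv2.imwrite(f"pics/{n}11.png",cv2.resize(im[150:350,130:400,::-1],None,fx=2.9,fy=2.9) if n=="scene" else im[:,:,::-1])
  for l,z in(("white_sticker",.076),("blue_sticker",.076),("dark_board",.056),("pale_board",.094),("weight",.164),("wax_tin",.034)):
    for s in silhouettes(l,n)[:3]:
        m=s['region']; X,u,v=world(n,d,m)
        if (abs(X[:,2]-z)<.006).sum()>20:
            r=top(n,d,m,z); print(n,l,round(s['score'],2),int(u.mean()),int(v.mean()),r[0][0].round(4),np.round(r[0][1:],3),r[2].round(3))
E
```

```text
t 40.02 pos [0.5241 0.007  0.2591] yaw -94.83 q1,q6 [-11.4  83.4] F [ 0.2 -0.8 -0. ] op 0.7
shift [0.3296 0.     0.0992] turn [ 0.07 -0.03  0.07]
scene white_sticker 0.54 237 276 [ 0.5561 -0.3226] [7.9000e-02 2.3000e-02 8.8499e+01] [0.063 0.076 0.08 ]
scene blue_sticker 0.57 201 251 [ 0.4402 -0.3159] [8.0000e-02 1.9000e-02 8.5709e+01] [0.062 0.075 0.079]
scene dark_board 0.48 236 290 [ 0.5021 -0.3238] [ 0.211  0.054 -4.479] [0.037 0.054 0.061]
scene pale_board 0.6 219 263 [ 0.4958 -0.3207] [ 0.223  0.057 -5.048] [0.087 0.094 0.098]
scene weight 0.77 215 255 [ 0.4955 -0.32  ] [0.025 0.025 2.239] [0.102 0.139 0.165]
top white_sticker 0.57 447 201 [ 0.5547 -0.3237] [8.1000e-02 2.0000e-02 8.3288e+01] [0.066 0.075 0.079]
top blue_sticker 0.55 452 253 [ 0.4395 -0.3167] [8.0000e-02 2.0000e-02 8.7014e+01] [0.057 0.075 0.079]
top dark_board 0.9 446 234 [ 0.4973 -0.2976] [ 0.206  0.006 -4.913] [0.037 0.053 0.059]
top pale_board 0.7 461 228 [ 0.4966 -0.3222] [ 0.219  0.057 -4.71 ] [0.087 0.094 0.097]
top weight 0.63 465 225 [ 0.4959 -0.3206] [2.4000e-02 2.3000e-02 8.9642e+01] [0.105 0.139 0.165]
top wax_tin 0.58 384 195 [ 0.5844 -0.1636] [  0.065   0.061 -45.798] [0.029 0.034 0.038]
top wax_tin 0.58 445 231 [ 0.5035 -0.2965] [ 2.000e-01  2.000e-03 -4.659e+00] [0.014 0.053 0.059]
```

View pics/scene11.png

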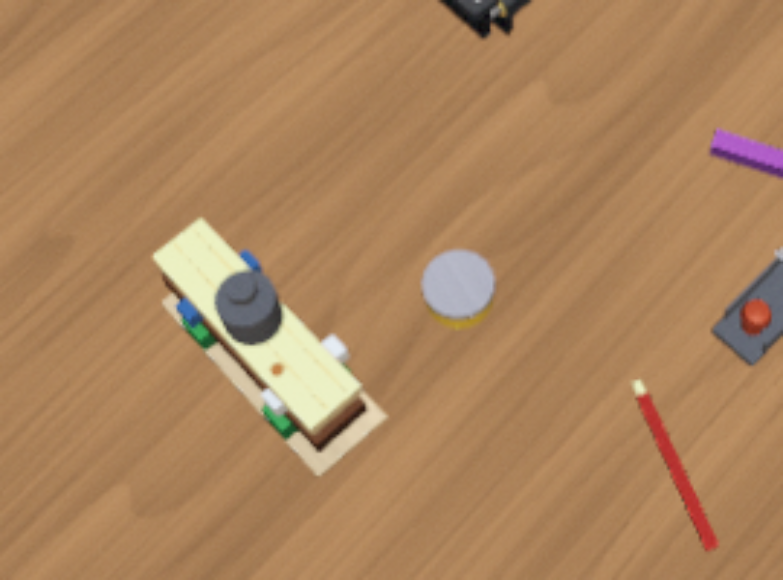

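View pics/top11.png

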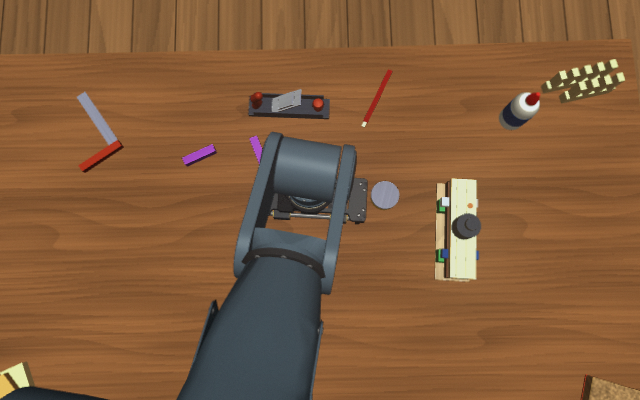

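The weight stands on the middle of the pale board (scene crop 248,305; top 465,225). The stack is square, the tin has not moved and the arm is clear, so I'm handing in.

```bash
python3 -c "from rig import hand_in; print(hand_in())"
```

```text
the job is handed in; nothing more can be done
None
```

The stack is built and handed in at about 40 s of the 136 s allowed. From bottom to top it is the dark board across both bearers, blue sticker over the near bearer, white over the far one, pale board, then the weight upright.

The last checks used both cameras, with the arm clear of the stack:
- **Boards:** the pale board is at about (0.496, -0.321), within 1–2 mm of the dark board. The dark board was measured before the pale board covered it. Both sit at about -4.8°, in line with the bearers.
- **Stickers:** each is within about 1–4 mm of the middle of its bearer, against limits of 12 and 15 mm. Top-camera angles were within about 2° of the bearers.
- **Weight:** it is at (0.496, -0.320), about 1–2 mm from the middle of the pale board. Its height matches standing upright.
- **Wax tin:** no measurable movement, under 1 mm.

Two things went wrong or disagreed:
- **Carry slip:** while carrying the dark board I typed one move using out-of-date tool axes and stopped about 6 cm short in the air. I corrected it before lowering, and nothing was touched.
- **Late readings:** the scene camera put the white sticker's angle at 88.5° against 83.3° from the top. The last dark-board readings are unreliable because the pale board hides most of it.

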